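# Set the jig's sliding leg to length and squeeze its cam lever shut

### The arm

A 6-joint arm with a two-finger parallel gripper is mounted at the origin on the work surface. World frame = base frame: x ahead of the robot, y to its left, z up, the work surface at z = 0. Lengths are in mm, angles in rad, forces in N, time in s.
With the tool pointing down it reaches from about 250 to 725 mm from the base axis. Payload 4 kg.
Tool frame: the origin (TCP) lies between the finger pads; the fingertips stand 11 mm ahead of it and the grasp point (between the pads) lies 8 mm behind it (bot.tips_ahead is the distance from the TCP to the fingertips, in mm); z points along the fingers, y is the direction in which the jaws open and shut (so a half turn about z gives the same grasp; the last joint's range is limited). The gripper opens to 85 mm and grips with 20 to 120 N. Pads are 22 mm wide; open, the fingers measure 114 mm over their backs; the gripper's body (76 mm by 85 mm) begins 54 mm behind the grasp point. The pads swing forward as they close: fully open they stand 13 mm farther back than shut.
Start: joints at [1.33, 0.241, 0.005, 1.335, 0, 1.571], TCP at [119.238, 485.574, 242.306] pointing down, gripper open.
Joint ranges: [-2.72, 2.72], [-1.05, 1.87], [-1.09, 1.28], [-1.99, 2.15], [-1.42, 1.44], [-3.14, 3.14]. Speed limits (rad/s): [2.79, 2.79, 3.14, 3.14, 3.14, 3.14].

### API

Orientations are given as a unit quaternion [x, y, z, w].
In Python, from cell import bot, read_camera, camera_model, workorder gives the robot as it stands.
- The arm moves only by the tool carry_out, never from a script. Its argument "targets" is a list that holds one entry, the list of rows, each a list of 7 numbers: the shift along the tool's x, y, z in mm, then the turn, a rotation vector about the tool's x, y, z in rad, then the opening, from 0 (shut) to 1 (fully open). A call has 1 to 5 rows; each row is the pose to reach, as a shift and turn from the pose commanded when the call began, along the tool's axes at that moment; what a row does not reach only later rows make up. A row lasts 1/12 s, in which the tool goes at most 41.7 mm and 7.16 degrees, less where a joint would pass 70% of its speed; a pose out of reach is approached as far as the arm can. A call with a gripper value outside its range is refused whole. The fingers move at their own pace and stop on an object; "squeeze" is the grip in N (left out, the last holds). Time passes only in rows, so rows that repeat a pose let the fingers close. It gives the time, the measured TCP pose, the force and the opening at its end, in the units of the state.
- bot.read_state(): the state, without advancing time (a new reading comes with each control period).
- read_camera(name): name is "scene" or "top"; returns the picture (400x640x3 uint8, red, green, blue); there is no depth.
- camera_model(name): a dict with "fx", "fy", "cx", "cy" (pixels), "k1" (the pictures are not rectified: a ray, as slopes to the right and down, at radius r is drawn at 1 + k1 r^2 times it, then the intrinsics apply), "rvec" (rotation vector, rad) and "tvec" (3), from world to camera coordinates, as OpenCV has them. Camera axes: x right, y down, z forward; pixel columns grow to the right and rows downward; lengths in mm; the calibration is good to about 2 mm. A picture is of the moment at which its call begins. camera_model takes no time and is no camera call.
- workorder.finish_job(): hands the job in, once; it reports no verdict.
The state is a dict: "time": time; "q": joint angles; "joint_velocities": joint speeds; "joint_efforts": joint torques, N m; "ee_pos": TCP position; "eef_rot": TCP orientation; "force": force on the tool from outside, world axes, zero at the start; "torque": the same for the moment, N m; "finger_gap": finger opening in mm.
Only numpy, scipy, OpenCV 4.12 (cv2) and the standard library are available. Lean on these libraries where they do the work, as an engineer would, in place of code of your own. Each camera call takes 0.05 s, during which the arm holds its last target.

### The job

On the ladle trimming jig, push the sprung sliding leg out by its black push plate until the plate's white line is level with the red pointer, and while holding it there squeeze the orange cam lever shut against the grey rib, gently (never more than 60 N on the lever). Do not close the lever before the leg is at the pointer, and leave the pointer, the ladles and the trimming knife alone. Do not let go: finish while still holding the leg at the pointer with the lever squeezed fully shut, as somebody else will fit the lock pin.

Things in the scene. Friction and masses are not known exactly. Their poses are not given: they have to be found in the camera images.
- jig: Trimming jig fixed to the green bench: grey base plate 150 x 400 mm, 12 mm thick. Origin at bench level, under the sliding leg's centre line; x points across the jig towards the red pointer's side, y is the way the leg slides out, z up. Sizes below are in this frame, z above the bench. A white handle rest, 42 mm high, stands at y = 182 mm. Nothing but the leg's parts is higher than 54 mm
- sleeve_mouth (a point): top edge of the dark steel sleeve (50 wide, 52 mm high) where the leg, a 24 mm square aluminium bar with its top at z = 44 mm, comes out on x = 0. A hidden spring draws the leg into the sleeve (-y) with 7 N, rising to 10 N, even once the lever is closed. The leg starts fully in and can travel 120 mm
- leg_index (a point): middle of the white line on top of the black push plate, which stands across the leg's outer end and moves with it: 104 mm wide (x = -52 to +52), 10 mm thick along y, z = 42 to 92 mm. The point is at x = 0, z = 93; the plate's sleeve-side face lies 5 mm behind it (-y). Fingers astride rib and lever can push on this face
- rib_top (a point): middle of the top of the fixed grey rib on the leg, z = 88 mm: 12 mm thick (x = -14 to -2), from z = 42 mm up, 42 mm long, running back (-y) from the push plate
- pointer_mark (a point): top of the red pointer's fin (4 mm thick, on a 16 mm block, 22 mm across), at x = 75, z = 43 mm, beyond the end of the push plate; axes as the jig. It is clamped, 40 to 90 mm further along y than leg_index at the start. The leg is at its length when leg_index and pointer_mark have the same y in the jig's frame
- cam_lever: orange cam lever on the leg, a bar 46 long, 10 thick, z = 53 to 87 mm. Origin on its upright pivot: x = 9, z = 70, 56 mm behind leg_index. Its y axis points along the bar to the free end. Shut (its stop): parallel to the jig's y, beside the rib, 28 mm over both outer faces. Start: free end swung 0.3 to 0.4 rad to +x. Stays where left; 2 to 3 N at the end turns it. Over 60 N cracks it
- lever_tip (a point): outer face of the cam lever's free end, 44 mm along the bar from its pivot, z = 70 mm; at x = 14 mm in the jig's frame when shut, up to 32 mm when open
- ladle_a: slate-blue ladle lying mouth down near the jig, 84 mm bowl, 38 mm high, 280 mm long; origin under the bowl, handle along its -y
- ladle_b: second such ladle, same size and axes
- trim_tool: small trimming knife with blue handle (18 x 110 x 14 mm) lying on the bench, origin under its middle, blade along its +y

How it is judged:
By the outcome, as a careful person would: the job done as asked, in the order asked, and still so for the second after the job is handed in, while the arm keeps its last pose, push and grip.
It also fails if it takes over 42 s, if anything falls off the work surface, if the arm or the gripper's body presses on something with over 40 N, if the wrist force passes 120 N, or if a joint passes its speed limit or range.

## Working session

There is one attempt and no reset: what is moved stays moved. The work goes in short steps, Python scripts to look and compute and a tool call to move; the robot and the scene stay as the last step left them, time stands still between calls to the robot, and variables do not carry over. Pictures are saved under pics/ and viewed, and the job is handed in when it is done.

Besides the shell and the picture viewer there is one more tool, called after "Emit:" as name([rows], argument=value, ...), one row to a line, values as JSON. carry_out: Moves the arm, as the interface text tells. Its arguments: {"type":"object","properties":{"targets":{"type":"array"},"squeeze":{"type":"number"}},"required":["targets"]}

```bash
ls; mkdir -p pics
python3 - <<'E'
from cell import bot, read_camera, camera_model, workorder
import cv2
for n in("scene","top"):
    im=read_camera(n); cv2.imwrite(f"pics/{n}0.png",im[:,:,::-1]); print(camera_model(n))
s=bot.read_state()
print(s, bot.tips_ahead)
E
```

```text
pics
{'fx': 409.01508995772696, 'fy': 409.01508995772696, 'cx': 320.0310744362707, 'cy': 202.6330569418625, 'k1': 0.022668613384535536, 'rvec': array([ 1.30700865,  2.05785431, -1.07634329]), 'tvec': array([ 145.83035987, -255.14353336, 1298.39439963])}
{'fx': 492.10571384569613, 'fy': 492.10571384569613, 'cx': 323.70051424594294, 'cy': 201.2634181708035, 'k1': -0.03867094707198662, 'rvec': array([ 2.1184724 , -2.14282831,  0.18310671]), 'tvec': array([138.16829268, 583.85530078, 914.11324768])}
{'time': 0.1, 'q': array([1.33002804e+00, 2.41360893e-01, 3.85027138e-03, 1.33520232e+00,
       1.30224792e-05, 1.57079247e+00]), 'joint_velocities': array([-0.0001867 , -0.00290663,  0.004163  , -0.00135645, -0.00045356,
        0.00046786]), 'joint_efforts': array([ 1.33358467e-04, -3.73139548e+01,  2.53009665e+01,  1.09180794e-02,
       -1.93818380e-05,  3.58214407e-06]), 'ee_pos': array([119.08954562, 485.0442235 , 241.48703537]), 'eef_rot': array([ 1.20091616e-01,  9.92762351e-01, -9.50591681e-04, -1.21552772e-04]), 'force': array([ 0.0046594 , -0.21800108,  0.75375058]), 'torque': array([0.02988854, 0.03050874, 0.02340737]), 'finger_gap': 85.19987124926614} 11.0
```

View pics/scene0.png

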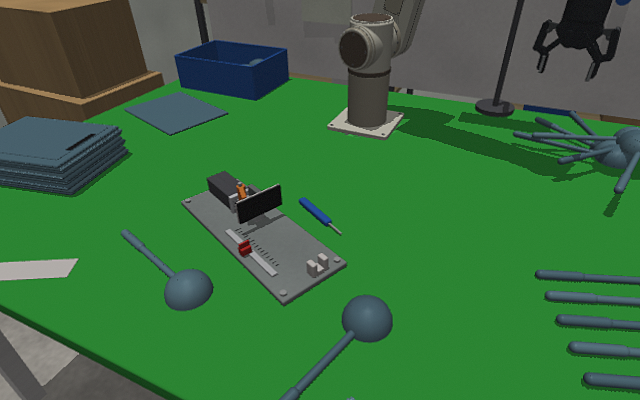

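View pics/top0.png

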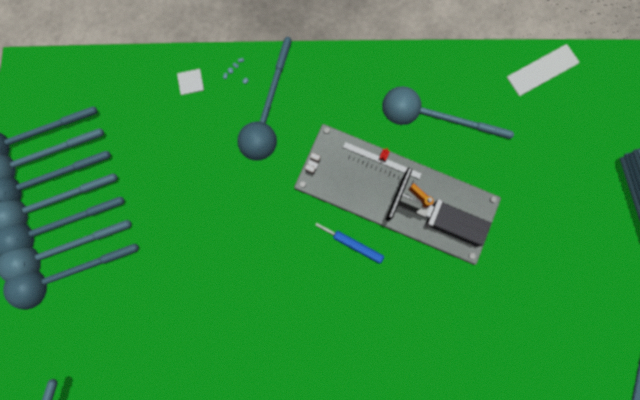

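The scene view shows the jig near (265,240), with the black plate at (260,203), the orange lever at (242,190) and the red pointer at (245,248). In the top view the jig centre is about (398,195), the red pointer (384,155), the lever (421,194) and the white line about (400,195). I'll zoom in next.

Run:
```python
import cv2
a=cv2.imread("pics/top0.png")[110:275,285:510]
cv2.imwrite("pics/top0z.png",cv2.resize(a,None,fx=3.5,fy=3.5,interpolation=cv2.INTER_CUBIC))
a=cv2.imread("pics/scene0.png")[160:310,170:360]
cv2.imwrite("pics/scene0z.png",cv2.resize(a,None,fx=4,fy=4,interpolation=cv2.INTER_CUBIC))
```

```text
(no output)
```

View pics/top0z.png

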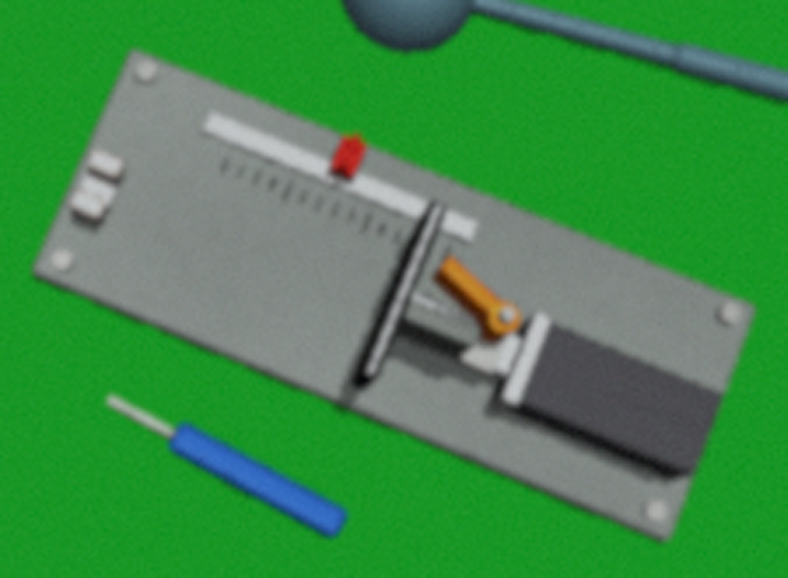

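View pics/scene0z.png

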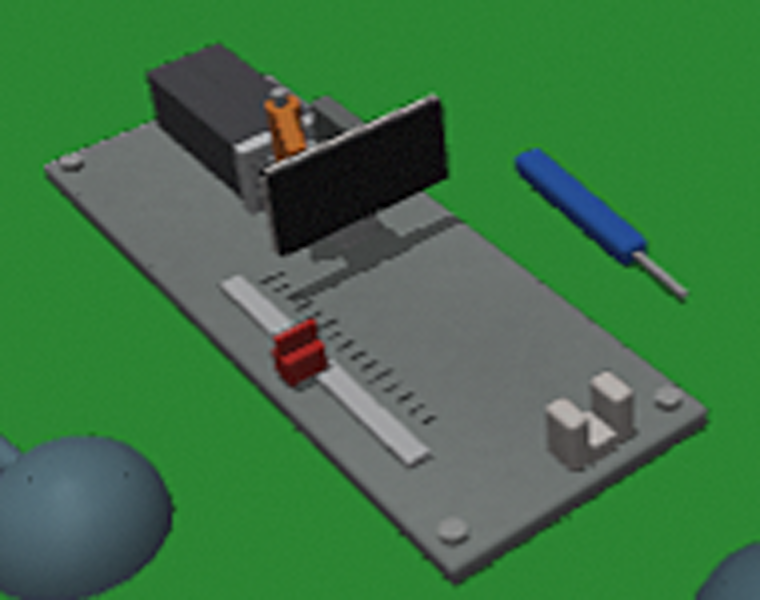

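```bash
cat > h.py <<'E'
import numpy as np, cv2
from cell import camera_model
def cam(n):
    m=camera_model(n);R=cv2.Rodrigues(np.array(m['rvec']))[0];return m,R,np.array(m['tvec'])
def ray(n,u,v):
    m,R,t=cam(n)
    xd=(u-m['cx'])/m['fx'];yd=(v-m['cy'])/m['fy']
    x,y=xd,yd
    for _ in range(20):
        f=1+m['k1']*(x*x+y*y);x,y=xd/f,yd/f
    return -R.T@t,R.T@np.array([x,y,1.])
def onz(n,u,v,z):
    o,d=ray(n,u,v);return o+d*(z-o[2])/d[2]
def tri(a,b): # two (n,u,v)
    o1,d1=ray(*a);o2,d2=ray(*b);d1/=np.linalg.norm(d1);d2/=np.linalg.norm(d2)
    s=np.linalg.lstsq(np.c_[d1,-d2],o2-o1,rcond=None)[0]
    p,q=o1+d1*s[0],o2+d2*s[1];return (p+q)/2,np.linalg.norm(p-q)
def proj(n,P):
    m,R,t=cam(n);c=R@np.asarray(P,float)+t;x,y=c[0]/c[2],c[1]/c[2];f=1+m['k1']*(x*x+y*y)
    return np.array([m['cx']+m['fx']*x*f,m['cy']+m['fy']*y*f])
E
python3 - <<'E'
from h import *
np.set_printoptions(precision=1,suppress=True)
T=lambda x,y:("top",285+(x+.5)/3.5-.5,110+(y+.5)/3.5-.5)
S=lambda x,y:("scene",170+(x+.5)/4-.5,160+(y+.5)/4-.5)
# plate corners, top face z=12
ct=[onz(*T(*p),12) for p in [(134,50),(753,306),(668,540),(36,272)]]
cs=[onz(*S(*p),12) for p in [(456,572),(46,170),(708,410)]]
print(np.array(ct));print(np.array(cs))
for i in range(4): print(np.linalg.norm(ct[i]-ct[(i+1)%4]))
print("plate line ends top z92",onz(*T(434,210),92),onz(*T(370,373),92))
print("plate line ends scene z92",onz(*S(266,170),92),onz(*S(437,98),92))
im=cv2.imread("pics/top0.png");im2=cv2.imread("pics/scene0.png")
for n,i in(("top",im),("scene",im2)):
    f=i.astype(int);red=(f[...,2]>110)&(f[...,1]<70)&(f[...,0]<70)
    org=(f[...,2]>150)&(f[...,1]>70)&(f[...,1]<170)&(f[...,0]<70)
    for nm,m in(("red",red),("org",org)):
        m[:110]=0;m[310:]=0
        ys,xs=np.nonzero(m);print(n,nm,len(xs),xs.min(),xs.max(),ys.min(),ys.max(),xs.mean(),ys.mean())
E
```

```text
[[ 757.   131.3   12. ]
 [ 596.7 -229.9   12. ]
 [ 461.2 -171.1   12. ]
 [ 621.8  190.2   12. ]]
[[ 757.3  135.3   12. ]
 [ 598.8 -225.5   12. ]
 [ 623.2  194.1   12. ]]
395.14308681058384
147.67729283844042
395.38001007348316
147.48636621273354
plate line ends top z92 [637.2 -30.4  92. ] [548.4   7.4  92. ]
plate line ends scene z92 [636.1 -33.9  92. ] [546.6   9.4  92. ]
top red 64 380 420 150 196 386.3125 156.578125
top org 109 380 432 149 204 419.92660550458714 192.4678899082569
scene red 46 238 250 187 250 244.30434782608697 240.2173913043478
scene org 52 236 245 184 197 241.51923076923077 190.44230769230768
```

Run:
```python
from h import *
np.set_printoptions(precision=1,suppress=True)
print("post",onz("scene",495,108,0))
a=cv2.imread("pics/top0.png")[140:230,365:455]
cv2.imwrite("pics/top0zz.png",cv2.resize(a,None,fx=6.6,fy=6.6,interpolation=cv2.INTER_CUBIC))
a=cv2.imread("pics/scene0.png")[175:265,225:295]
cv2.imwrite("pics/scene0zz.png",cv2.resize(a,None,fx=6.6,fy=6.6,interpolation=cv2.INTER_CUBIC))
```

```text
post [-270.7  353.4    0. ]
```

View pics/top0zz.png

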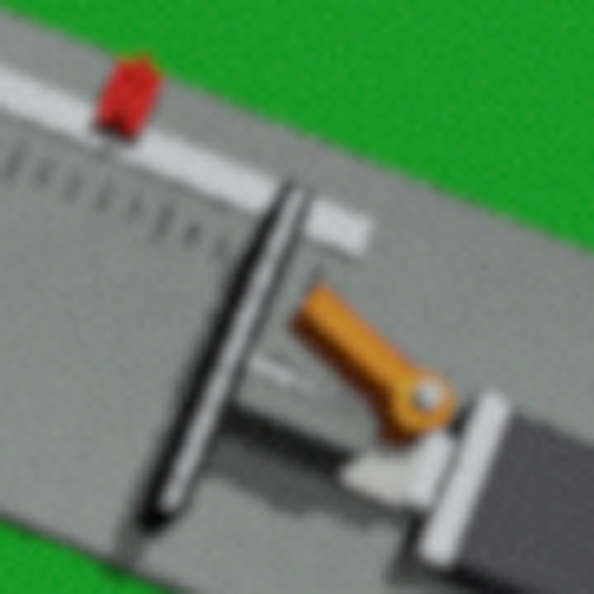

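View pics/scene0zz.png

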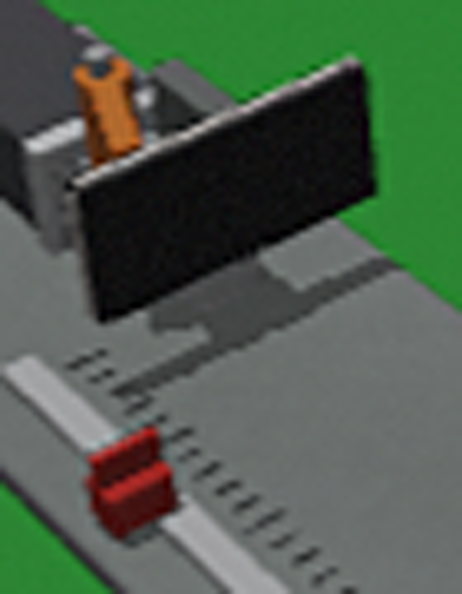

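Run:
```python
from h import *
np.set_printoptions(precision=1,suppress=True)
T=lambda x,y:("top",365+(x+.5)/6.6-.5,140+(y+.5)/6.6-.5)
S=lambda x,y:("scene",225+(x+.5)/6.6-.5,175+(y+.5)/6.6-.5)
ex=np.array([.914,-.406,0]);ey=np.array([.406,.914,0])
def j(P): return np.array([P@ex,P@ey,P[2]])
for n,p,z in [("T",(292,195),93),("T",(172,497),93),("S",(77,183),93),("S",(355,62),93)]:
    print("line",n,j(onz(*{"T":T,"S":S}[n](*p),z)))
for n,p,z in [("T",(129,98),43),("T",(120,105),43),("T",(140,63),43),("S",(90,460),43),("S",(157,430),43),("S",(95,490),25),("S",(170,462),25)]:
    print("ptr",n,z,j(onz(*{"T":T,"S":S}[n](*p),z)))
print("lever tip",j(onz(*T(312,310),87)), "pivot top",j(onz(*T(428,397),90)),"corner",j(onz(*T(325,287),87)),"corner2",j(onz(*T(298,322),87)))
f=cv2.imread("pics/top0.png").astype(int)[140:172,365:400]
m=((f[...,2]-f[...,1]>50)&(f[...,0]<110)).astype(np.uint8)
ys,xs=np.nonzero(m);print(len(xs),xs.mean()+365,ys.mean()+140,j(onz("top",xs.mean()+365,ys.mean()+140,35)))
```

```text
line T [595.6 231.   93. ]
line T [500.6 230.   93. ]
line S [595.9 229.3  93. ]
line S [497.  230.7  93. ]
ptr T 43 [618.8 284.6  43. ]
ptr T 43 [615.6 286.3  43. ]
ptr T 43 [630.3 285.7  43. ]
ptr S 43 [632.5 284.4  43. ]
ptr S 43 [611.2 285.9  43. ]
ptr S 25 [629.4 277.3  25. ]
ptr S 25 [606.4 281.3  25. ]
lever tip [568.  212.9  87. ] pivot top [556.8 173.3  90. ] corner [575.8 211.9  87. ] corner2 [563.2 215.3  87. ]
80 384.15 154.15 [621.7 284.7  35. ]
```

Run:
```python
import numpy as np
D=np.array([583.5-119.24,-34.8-485.57])/4
for k in range(4):
    t=1.33-.437*k; y=np.array([np.cos(t),np.sin(t)]);x=np.array([-np.sin(t),np.cos(t)])
    print(k,[ (round(D@x*i/5,1),round(D@y*i/5,1),round(.0874*i,4)) for i in range(1,6)])
print(1.33-.437*4, np.arctan2(-.406,.914))
```

```text
0 [(np.float64(-28.7), np.float64(-19.7), 0.0874), (np.float64(-57.5), np.float64(-39.5), 0.1748), (np.float64(-86.2), np.float64(-59.2), 0.2622), (np.float64(-115.0), np.float64(-78.9), 0.3496), (np.float64(-143.7), np.float64(-98.7), 0.437)]
1 [(np.float64(-34.4), np.float64(-5.7), 0.0874), (np.float64(-68.8), np.float64(-11.4), 0.1748), (np.float64(-103.2), np.float64(-17.1), 0.2622), (np.float64(-137.6), np.float64(-22.8), 0.3496), (np.float64(-172.0), np.float64(-28.6), 0.437)]
2 [(np.float64(-33.6), np.float64(9.4), 0.0874), (np.float64(-67.2), np.float64(18.8), 0.1748), (np.float64(-100.7), np.float64(28.2), 0.2622), (np.float64(-134.3), np.float64(37.5), 0.3496), (np.float64(-167.9), np.float64(46.9), 0.437)]
3 [(np.float64(-26.5), np.float64(22.7), 0.0874), (np.float64(-52.9), np.float64(45.4), 0.1748), (np.float64(-79.4), np.float64(68.1), 0.2622), (np.float64(-105.8), np.float64(90.9), 0.3496), (np.float64(-132.3), np.float64(113.6), 0.437)]
-0.4179999999999999 -0.41802128389674026
```

Emit:
carry_out([
  [[-29, -20, 0, 0, 0, 0.0874, 1], [-57.5, -39.5, 0, 0, 0, 0.175, 1], [-86, -59, 0, 0, 0, 0.262, 1], [-115, -79, 0, 0, 0, 0.35, 1], [-143.7, -98.7, 0, 0, 0, 0.437, 1]],
], squeeze=25)

```text
time: 0.52
ee_pos: [235.7, 353.9, 241.9]
eef_rot: [0.334, 0.943, -0.0, -0.0]
force: [0.6, 0.6, -0.7]
finger_gap: 85.6
```

Emit:
carry_out([
  [[-34, -6, 0, 0, 0, 0.0874, 1], [-69, -11, 0, 0, 0, 0.175, 1], [-103, -17, 0, 0, 0, 0.262, 1], [-138, -23, 0, 0, 0, 0.35, 1], [-172, -28.6, 0, 0, 0, 0.437, 1]],
])

```text
time: 0.93
ee_pos: [351.9, 223.6, 242.1]
eef_rot: [0.531, 0.847, -0.0, -0.0]
force: [1.1, 0.8, 0.6]
finger_gap: 85.4
```

Emit:
carry_out([
  [[-34, 9, 0, 0, 0, 0.0874, 1], [-67, 19, 0, 0, 0, 0.175, 1], [-101, 28, 0, 0, 0, 0.262, 1], [-134, 37.5, 0, 0, 0, 0.35, 1], [-167.9, 46.9, 0, 0, 0, 0.437, 1]],
])

```text
time: 1.35
ee_pos: [467.9, 93.6, 241.9]
eef_rot: [0.702, 0.712, -0.0, -0.0]
force: [-0.1, 0.0, 0.6]
finger_gap: 85.3
```

Emit:
carry_out([
  [[-26.5, 23, 0, 0, 0, 0.0874, 1], [-53, 45, 0, 0, 0, 0.175, 1], [-79, 68, 0, 0, 0, 0.262, 1], [-106, 91, 0, 0, 0, 0.35, 1], [-132.3, 113.6, 0, 0, 0, 0.437, 1]],
])

```text
time: 1.77
ee_pos: [584.1, -36.5, 241.7]
eef_rot: [0.84, 0.543, -0.0, -0.0]
force: [0.2, 1.1, -0.1]
finger_gap: 85.2
```

Emit:
carry_out([
  [[0, 0, 32, 0, 0, 0, 1], [0, 0, 66, 0, 0, 0, 1], [0, 0, 100, 0, 0, 0, 1], [0, 0, 130, 0, 0, 0, 1], [0, 0, 130, 0, 0, 0, 1]],
])

```text
time: 2.18
ee_pos: [577.9, -34.7, 104.8]
eef_rot: [0.838, 0.545, -0.006, -0.004]
force: [-1.0, -0.0, -1.2]
finger_gap: 85.3
```

```bash
cat > look.py <<'E'
import sys
from h import *
from cell import bot, read_camera
k=sys.argv[1]
for n in("scene","top"):
    im=read_camera(n)[:,:,::-1]; cv2.imwrite(f"pics/{n}{k}.png",im)
    c=im[140:240,340:460] if n=="top" else im[170:270,215:335]
    c=im[110:230,340:460] if n=="top" else im[150:270,210:330]
    cv2.imwrite(f"pics/{n}{k}z.png",cv2.resize(c,None,fx=5,fy=5,interpolation=cv2.INTER_CUBIC))
s=bot.read_state()
P=s['ee_pos'];print(s['time'],P,s['eef_rot'],s['force'],s['finger_gap'])
print("jig x,y",P[0]*.914-P[1]*.406-547.3,P[0]*.406+P[1]*.914)
E
python3 look.py 1
```

```text
2.2833 [582.28385585 -34.83329099 111.29369501] [ 0.83843192  0.54500299 -0.00154117 -0.00113161] [0.5702991  0.86167532 0.17121733] 85.31377618865321
jig x,y -0.9502396067349537 204.56961750894823
```

View pics/scene1z.png

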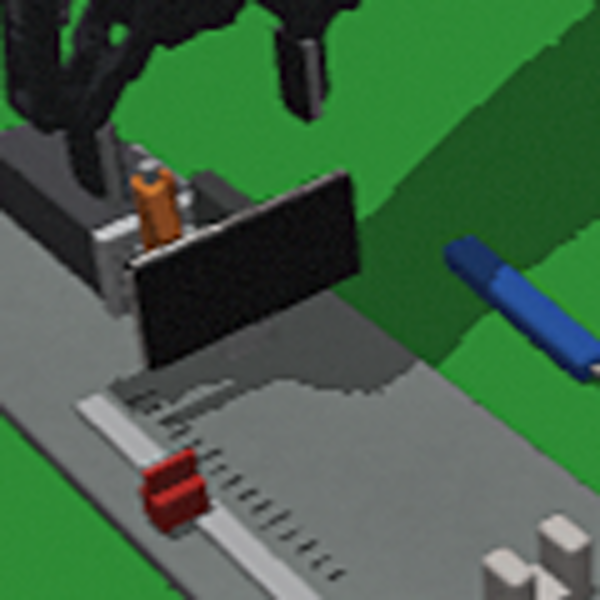

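View pics/top1z.png

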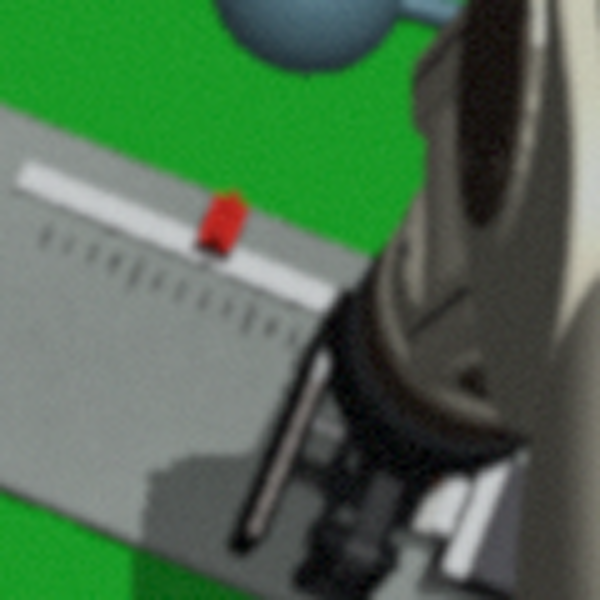

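The gripper is open and astride above the rib and lever. In the crop, the fingers are at scene (90,180) and (310,100), behind the plate. The plate, line and pointer are all visible in both views. Descending now.

Emit:
carry_out([
  [[0, 0, 12, 0, 0, 0, 1], [0, 0, 24, 0, 0, 0, 1], [0, 0, 36, 0, 0, 0, 1], [0, 0, 44, 0, 0, 0, 1], [0, 0, 44, 0, 0, 0, 1]],
])

```text
time: 2.7
ee_pos: [583.8, -34.8, 68.9]
eef_rot: [0.838, 0.545, 0.0, 0.0]
force: [0.6, -0.3, -0.4]
finger_gap: 85.5
```

```bash
python3 look.py 2
```

```text
2.8 [584.44808531 -34.88613192  69.85729836] [8.38399020e-01 5.45055806e-01 8.93766180e-04 6.72230765e-04] [ 0.69645864  0.85845384 -0.233674  ] 85.33837790725346
jig x,y 1.0493195356152683 205.3999980646995
```

View pics/scene2z.png

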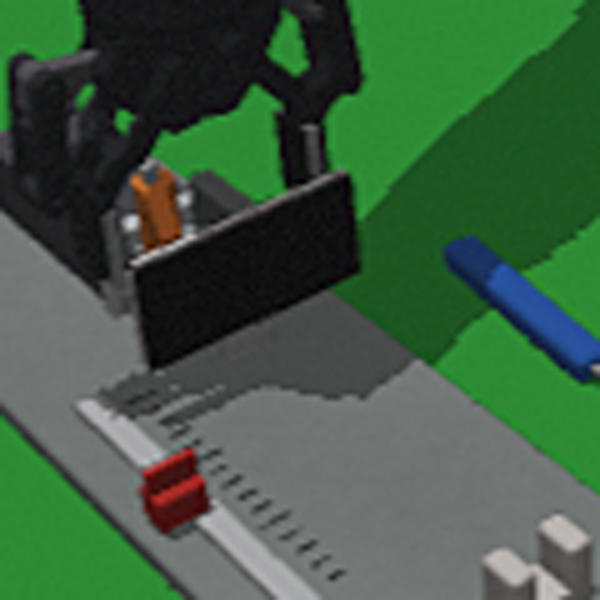

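View pics/top2z.png

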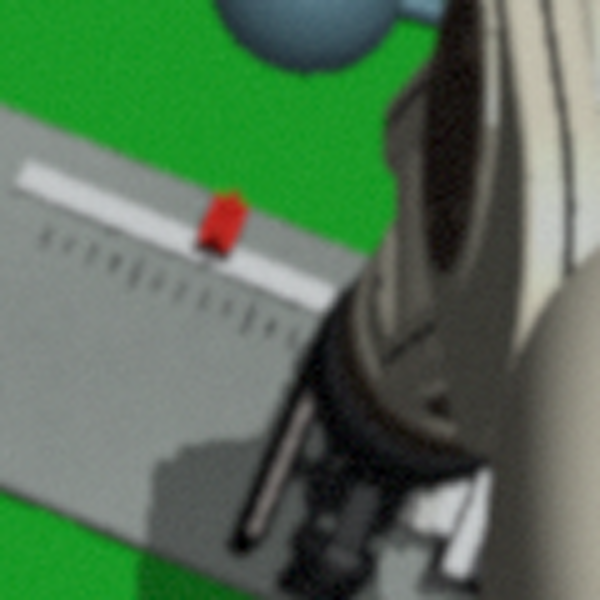

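Run:
```python
from h import *
np.set_printoptions(precision=0,suppress=True)
W=lambda x,y,z: np.array([(547.3+x)*.914+y*.406,-(547.3+x)*.406+y*.914,z])
for p in [(-42.5,216,70),(-42.5,194,70),(-57,216,70),(42.5,216,70),(57,216,70),(57,194,70),(52,230,92),(-52,230,92),(14,219,87),(32,219,70)]:
    print(p,(proj("scene",W(*p))-[210,150])*5)
```

```text
(-42.5, 216, 70) [311. 209.]
(-42.5, 194, 70) [281. 187.]
(-57, 216, 70) [339. 196.]
(42.5, 216, 70) [135. 288.]
(57, 216, 70) [103. 303.]
(57, 194, 70) [ 75. 278.]
(52, 230, 92) [125. 268.]
(-52, 230, 92) [344. 170.]
(14, 219, 87) [195. 229.]
(32, 219, 70) [162. 281.]
```

Emit:
carry_out([
  [[6, 0, 0, 0, 0, 0, 1], [12, 0, 0, 0, 0, 0, 1], [18, 0, 0, 0, 0, 0, 1], [24, 0, 0, 0, 0, 0, 1], [30, 0, 0, 0, 0, 0, 1]],
])

```text
time: 3.22
ee_pos: [595.8, -9.6, 69.9]
eef_rot: [0.839, 0.545, -0.001, 0.002]
force: [-3.5, -8.7, 6.2]
finger_gap: 85.2
```

Emit:
carry_out([
  [[6, 0, 0, 0, 0, 0, 1], [12, 0, 0, 0, 0, 0, 1], [18, 0, 0, 0, 0, 0, 1], [23, 0, 0, 0, 0, 0, 1], [23, 0, 0, 0, 0, 0, 1]],
])

```text
time: 3.63
ee_pos: [605.4, 12.3, 69.8]
eef_rot: [0.838, 0.545, -0.001, 0.002]
force: [-2.6, -7.0, 5.5]
finger_gap: 85.7
```

Emit:
carry_out([
  [[0, 0, 0, 0, 0, 0, 1], [0, 0, 0, 0, 0, 0, 1], [0, 0, 0, 0, 0, 0, 1]],
])

```text
time: 3.88
ee_pos: [605.2, 11.8, 69.8]
eef_rot: [0.839, 0.545, -0.001, 0.002]
force: [-2.5, -6.0, 3.7]
finger_gap: 85.4
```

```bash
python3 look.py 3
```

```text
3.9833 [605.24587678  11.81153777  69.80402638] [ 8.38609166e-01  5.44729314e-01 -7.77248987e-04  2.00912070e-03] [-2.91056402 -5.98058677  4.33308598] 85.52168007288418
jig x,y 1.0992470424419025 256.52557149035704
```

View pics/scene3z.png

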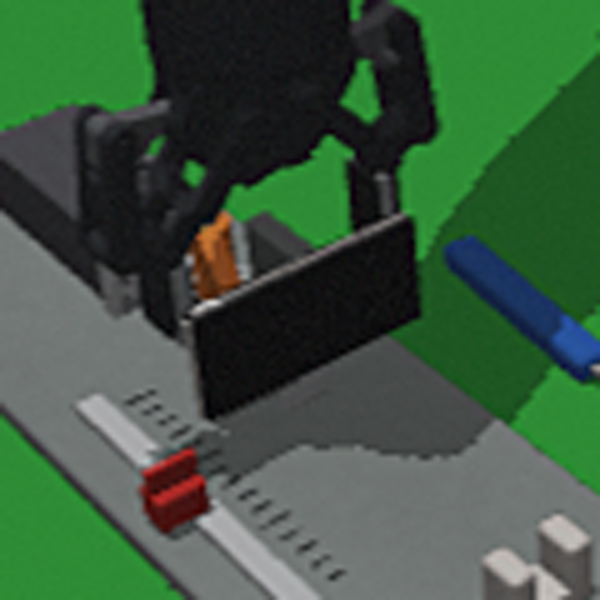

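View pics/top3z.png

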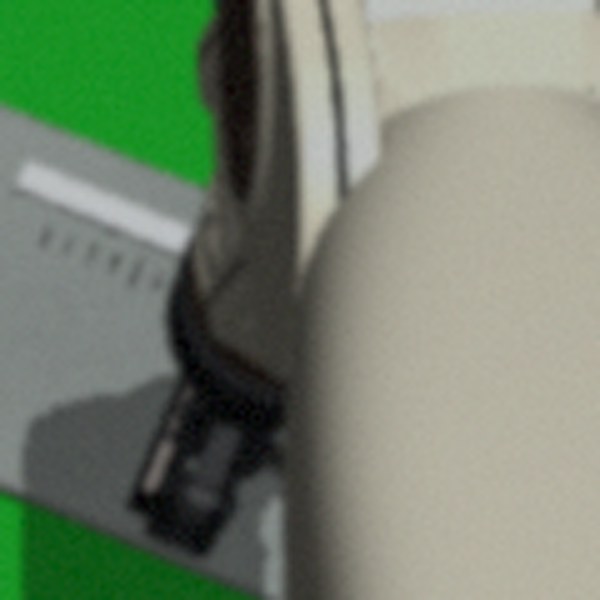

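Run:
```python
from h import *
a=cv2.imread("pics/top0.png")[144:168,372:396]
b=cv2.imread("pics/scene3.png")[236:260,232:256]
c=np.hstack([cv2.resize(x,None,fx=16,fy=16,interpolation=cv2.INTER_NEAREST) for x in(a,b)])
cv2.imwrite("pics/fin.png",c)
```

```text
(no output)
```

View pics/fin.png

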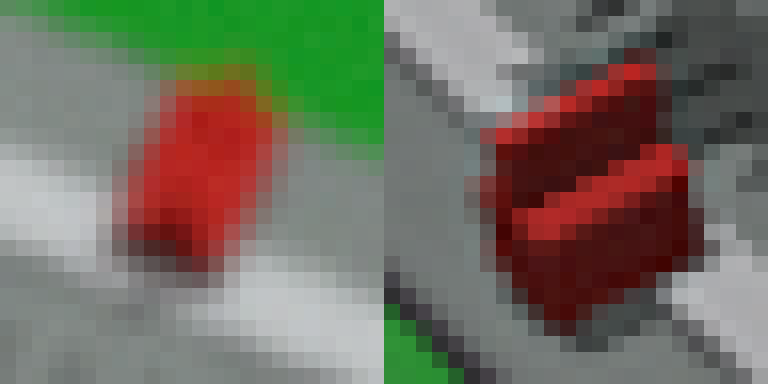

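```bash
cat > meas.py <<'E'
from h import *
import sys
np.set_printoptions(precision=1,suppress=True)
ex=np.array([.914,-.406,0]);ey=np.array([.406,.914,0])
def fin(k):
    f=cv2.imread(f"pics/scene{k}.png").astype(float); P=[]
    for u in range(239,248):
        vs=np.arange(238,int(round(245.5-0.42*(u-239)))+1) if u<260 else []
        w=np.array([max(0,f[int(v),u,2]-f[int(v),u,1]-60) for v in vs])
        if w.sum()>40: P.append(onz("scene",u,(w*vs).sum()/w.sum(),43))
    P=np.array(P); return P@ex-547.3,P@ey
def stripe(k,Y,x0=-46,x1=46):
    # sample across stripe along jig y at z=93
    g=cv2.cvtColor(cv2.imread(f"pics/scene{k}.png"),cv2.COLOR_BGR2GRAY).astype(np.float32); out=[]
    for x in np.arange(x0,x1+1,4):
        ys=np.arange(Y-12,Y+12,.5)
        uv=np.array([proj("scene",(547.3+x)*ex+y*ey+[0,0,93]) for y in ys],np.float32)
        p=cv2.remap(g,uv[None,:,0],uv[None,:,1],cv2.INTER_CUBIC)[0]
        # dark (front face) side threshold edges
        i=np.argmax(p); out.append((x,ys[i],p[i],p.min()))
    return np.array(out)
if __name__=="__main__":
    k=sys.argv[1];Y=float(sys.argv[2])
    X,Yf=fin(k);print("fin",X,Yf,Yf.mean())
    s=stripe(k,Y);print(s.T);print("stripe median y",np.median(s[:,1]))
E
python3 meas.py 0 230; python3 meas.py 3 272
```

```text
fin [83.9 81.8 79.6 77.5 75.2 73.  70.9 68.6 66.5] [285.1 285.2 285.2 285.3 285.1 285.  285.2 285.  285.2] 285.1551002900784
[[-46.  -42.  -38.  -34.  -30.  -26.  -22.  -18.  -14.  -10.   -6.   -2.
    2.    6.   10.   14.   18.   22.   26.   30.   34.   38.   42.   46. ]
 [228.  228.5 229.  229.5 229.  228.  228.5 228.5 229.  229.5 228.5 228.
  228.5 229.  229.5 229.  228.5 228.  229.  229.5 229.5 228.5 228.5 229. ]
 [128.4 186.8 172.  161.5 145.4 149.2 162.5 160.8 171.3 175.3 136.6 147.5
  177.2 180.7 167.2 137.1 146.  185.8 166.5 153.  148.2 178.6 170.2 154.9]
 [ -1.1   8.9  10.1   9.3   8.3  10.8  10.5   8.9  14.8   7.7  10.5   8.3
    8.5  12.7   6.5   7.7   9.   10.3   8.3  10.3   8.2   9.7  12.8   9.1]]
stripe median y 228.75
fin [83.9 81.9 79.7 77.5 75.3 72.9 70.9 68.6 66.5] [285.1 285.3 285.2 285.2 285.2 284.8 285.2 285.  285.2] 285.1436456332293
[[-46.  -42.  -38.  -34.  -30.  -26.  -22.  -18.  -14.  -10.   -6.   -2.
    2.    6.   10.   14.   18.   22.   26.   30.   34.   38.   42.   46. ]
 [272.  272.  272.  272.  260.  270.5 271.5 271.  265.  271.5 272.  272.
  272.  271.5 271.  271.5 260.  265.  272.  272.  272.  272.  270.5 271.5]
 [119.1 119.8 113.1 103.3 100.6 108.5 114.5 115.1 114.2 115.4 115.2 112.7
  102.7 104.4 117.5 116.4 152.  144.  103.6 112.  114.  189.1 177.3 178.3]
 [  5.2   6.7   8.2   5.1  10.3  10.9  10.8  11.   11.    9.8  11.2   8.2
   13.8  10.5  13.1  13.3   7.9  10.3  13.8  12.7  11.   10.8   8.8  11.4]]
stripe median y 271.5
```

Run:
```python
from h import *
np.set_printoptions(precision=1,suppress=True)
ex=np.array([.914,-.406,0]);ey=np.array([.406,.914,0])
print("cams jig", [(-(cam(n)[1].T@cam(n)[2]))@np.c_[ex,ey,[0,0,1]] for n in("scene","top")])
for n in("top","scene"):
    im=cv2.imread(f"pics/{n}0.png").astype(np.float32)
    gr=im[...,1]-.5*im[...,0]-.5*im[...,2]   # greenness
    gr=cv2.GaussianBlur(gr,(0,0),.7)
    def edge(axis,c,lo,hi,other):
        # crossing positions along axis
        r=[]
        for o in other:
            s=np.arange(lo,hi,.5)
            P=[(547.3+(o if axis=='y' else t))*ex+((t if axis=='y' else o))*ey+np.array([0,0,12]) for t in s]
            uv=np.array([proj(n,p) for p in P],np.float32)
            v=cv2.remap(gr,uv[None,:,0],uv[None,:,1],cv2.INTER_LINEAR)[0]
            th=(v.max()+v.min())/2
            i=np.nonzero(np.diff((v>th).astype(int)))[0]
            if len(i): r.append(s[i[0]]+.5*(th-v[i[0]])/(v[i[0]+1]-v[i[0]]))
        return np.array(r)
    print(n,"y+ end",edge('y',0,405,450,range(-45,85,10)))
    print(n,"y- end",edge('y',0,10,60,range(-45,85,10)))
    print(n,"x+ side",edge('x',0,80,110,range(60,410,35)))
    print(n,"x- side",edge('x',0,-75,-45,range(60,410,35)))
```

```text
cams jig [array([882.8, 831.9, 548.8]), array([ 330.3,  290.4, 1001.1])]Traceback (most recent call last):
  File "<stdin>", line 21, in <module>
  File "<stdin>", line 15, in edge
  File "h.py", line 19, in proj
    m,R,t=cam(n);c=R@np.asarray(P,float)+t;x,y=c[0]/c[2],c[1]/c[2];f=1+m['k1']*(x*x+y*y)
          ~~~^^^
  File "h.py", line 4, in cam
    m=camera_model(n);R=cv2.Rodrigues(np.array(m['rvec']))[0];return m,R,np.array(m['tvec'])
ValueError: time passes only in moves, steps and waits
```

```bash
python3 - <<'E'
s=open('h.py').read()
s=s.replace("def cam(n):","import functools\n@functools.lru_cache(None)\ndef cam(n):")
open('h.py','w').write(s)
E
cat > e.py <<'E'
from h import *
np.set_printoptions(precision=1,suppress=True)
ex=np.array([.914,-.406,0]);ey=np.array([.406,.914,0])
def prof(n,g,x,ys,z):
    uv=np.array([proj(n,(547.3+x)*ex+y*ey+np.array([0,0,z])) for y in ys],np.float32)
    return cv2.remap(g,uv[None,:,0],uv[None,:,1],cv2.INTER_LINEAR)[0]
for n in("top","scene"):
    im=cv2.imread(f"pics/{n}0.png").astype(np.float32)
    gr=cv2.GaussianBlur(im[...,1]-.5*im[...,0]-.5*im[...,2],(0,0),.7)
    for lo,hi in((400,450),(10,60)):
        r=[]
        for x in range(-45,85,10):
            s=np.arange(lo,hi,.5);v=prof(n,gr,x,s,12);th=(v.max()+v.min())/2
            i=np.nonzero(np.diff((v>th).astype(int)))[0]
            if len(i): r.append(s[i[0]]+.5*(th-v[i[0]])/(v[i[0]+1]-v[i[0]]))
        print(n,"end",np.array(r),np.median(r))
im=cv2.imread("pics/top0.png").astype(np.float32)
red=im[...,2]-im[...,1]; s=np.arange(265,306,.5)
for z in(43,25):
  for x in range(64,88,3):
    v=np.clip(prof("top",red,x,s,z),0,None);h=s[v>v.max()/2];print(z,x,v.max(),h.min(),h.max(),(h.min()+h.max())/2)
g=im.mean(2);s=np.arange(215,246,.5)
for x in range(-45,50,10):
    v=prof("top",g,x,s,93);w=np.clip(v-v.min()-.5*np.ptp(v[10:-10]),0,None)
    i=np.argmax(v[14:46])+14;h=slice(i-6,i+7);ww=np.clip(v[h]-v[h].min(),0,None);print(x,s[i],(ww*s[h]).sum()/ww.sum())
print(v)
E
python3 e.py
```

```text
top end [429.6 429.8 429.8 429.8 429.7 429.5 429.8 429.6 430.  429.8 429.9 429.9
 429.7] 429.77406707406044
top end [29.9 29.8 29.8 30.1 30.  30.  29.9 30.1 30.  29.7 29.6 29.8 29.7] 29.87434446811676
scene end [437.5 437.  437.1 437.2 437.2 437.1 436.9 437.  437.  437.2 437.3 436.8
 437. ] 437.09691136330366
scene end [41.9 12.1 30.7 15.1 14.  15.4 21.8 30.9 31.3 31.2 30.4 30.2 30.5] 30.42648795247078
43 64 118.09375 278.0 291.5 284.75
43 67 138.5625 278.0 292.0 285.0
43 70 144.53125 277.5 292.0 284.75
43 73 146.53125 277.5 291.5 284.5
43 76 143.23438 277.5 291.5 284.5
43 79 142.89453 278.0 291.0 284.5
43 82 110.54297 280.5 288.0 284.25
43 85 16.15625 283.5 285.5 284.5
25 64 23.1875 279.0 291.0 285.0
25 67 86.02344 278.0 291.0 284.5
25 70 124.78027 277.5 291.5 284.5
25 73 141.1875 277.5 292.0 284.75
25 76 145.14258 277.5 292.0 284.75
25 79 145.84375 277.5 291.5 284.5
25 82 143.45312 277.5 291.5 284.5
25 85 142.1875 278.0 291.0 284.5
-45 230.0 229.59574125704106
-35 230.0 229.60244384435003
-25 230.0 229.72003020835135
-15 230.0 229.72085135396267
-5 230.0 229.68736485476975
5 229.5 229.50461826132826
15 229.5 229.5053790381674
25 229.5 229.61589604873566
35 229.5 229.46169281183828
45 222.0 221.2348349039175
[194.5 194.6 194.5 194.4 194.  194.  194.3 194.8 195.6 195.7 195.4 195.
 194.6 191.6 187.4 182.5 177.1 168.4 156.2 144.  131.7 124.3 121.4 119.5
 119.2 122.7 131.4 139.  147.5 151.8 147.5 141.9 135.6 127.2 116.7 105.2
  94.8  86.9  93.9 103.9 113.1 124.1 138.  152.2 165.2 177.7 182.5 187.7
 191.5 194.3 194.9 195.2 195.4 195.7 195.5 195.4 195.5 195.7 195.7 195.3
 194.9 194.6]
```

Emit:
carry_out([
  [[4, -0.5, 0, 0, 0, 0, 1], [8, -1, 0, 0, 0, 0, 1], [12.2, -1, 0, 0, 0, 0, 1], [12.2, -1, 0, 0, 0, 0, 1], [12.2, -1, 0, 0, 0, 0, 1]],
])

```text
time: 4.4
ee_pos: [610.2, 23.0, 69.9]
eef_rot: [0.839, 0.545, -0.0, 0.003]
force: [-0.5, -7.1, 2.5]
finger_gap: 85.4
```

Emit:
carry_out([
  [[0, 0, 0, 0, 0, 0, 1], [0, 0, 0, 0, 0, 0, 1], [0, 0, 0, 0, 0, 0, 1]],
])

```text
time: 4.65
ee_pos: [610.1, 22.9, 69.9]
eef_rot: [0.839, 0.545, -0.0, 0.003]
force: [-0.5, -7.4, 2.6]
finger_gap: 85.2
```

```bash
python3 look.py 4; python3 meas.py 4 285
```

```text
4.75 [610.12035653  22.879787    69.91708036] [ 8.38680428e-01  5.44616349e-01 -3.08330256e-04  2.84178794e-03] [-0.32296101 -7.98107184  3.26520145] 85.2827673899965
jig x,y 1.0608123502006492 268.62099006788367
fin [83.9 81.9 79.7 77.5 75.3 73.  71.  68.6 66.5] [285.1 285.3 285.2 285.2 285.3 285.1 285.3 285.  285.2] 285.19250082246583
[[-46.  -42.  -38.  -34.  -30.  -26.  -22.  -18.  -14.  -10.   -6.   -2.
    2.    6.   10.   14.   18.   22.   26.   30.   34.   38.   42.   46. ]
 [284.  284.5 284.  283.5 283.5 283.5 283.  283.5 284.  284.  284.  284.
  284.  284.  283.5 283.5 273.  277.5 283.5 283.5 284.  284.  283.5 284. ]
 [112.9 103.6 105.1 115.7 109.2 117.3 120.8 114.6 113.8 109.2 103.5 104.1
  108.4 121.5 108.3 108.7 143.1 145.9 113.7 118.3 115.1 158.9 166.6 156. ]
 [ -1.8   7.7  10.1  -1.6 -13.2  10.4  14.5   5.5   9.9   8.8  10.5   9.8
   10.4  12.2   9.7  12.9  10.7  13.5  15.   17.2  10.9  14.3   8.1   7.1]]
stripe median y 283.75
```

View pics/scene4z.png

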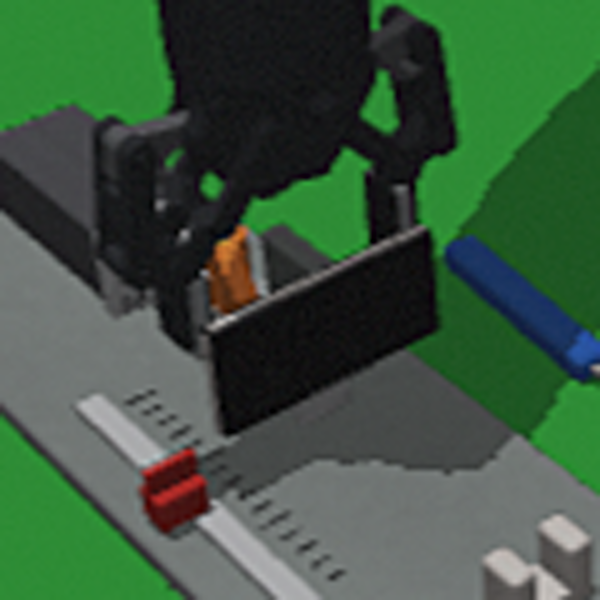

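View pics/top4z.png

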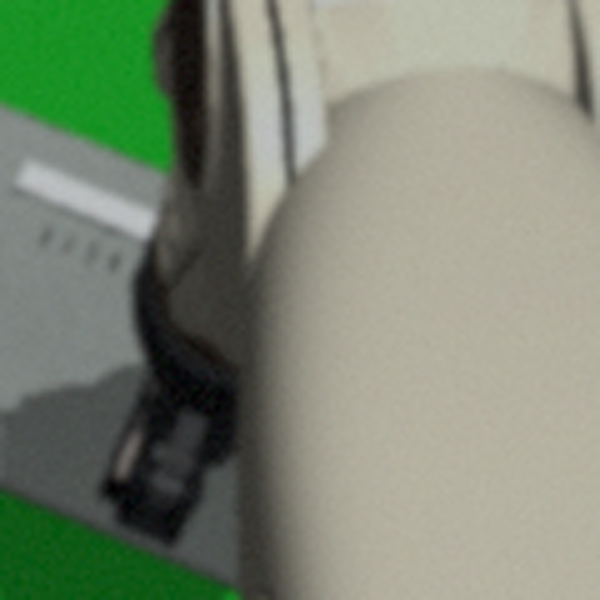

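The leg has travelled 54.9 mm, and the top view measured the same gap from line to fin, so the line is level with the pointer. I'll close the fingers gradually.

Emit:
carry_out([
  [[0, 0, 0, 0, 0, 0, 0.94], [0, 0, 0, 0, 0, 0, 0.88], [0, 0, 0, 0, 0, 0, 0.82], [0, 0, 0, 0, 0, 0, 0.76], [0, 0, 0, 0, 0, 0, 0.7]],
], squeeze=22)

```text
time: 5.17
ee_pos: [607.7, 23.6, 69.0]
eef_rot: [0.839, 0.545, -0.002, 0.001]
force: [-4.5, -5.4, 4.1]
finger_gap: 59.8
```

Emit:
carry_out([
  [[0, 0, 0, 0, 0, 0, 0.66], [0, 0, 0, 0, 0, 0, 0.62], [0, 0, 0, 0, 0, 0, 0.58], [0, 0, 0, 0, 0, 0, 0.54], [0, 0, 0, 0, 0, 0, 0.5]],
])

```text
time: 5.58
ee_pos: [608.8, 23.1, 69.7]
eef_rot: [0.839, 0.545, -0.001, 0.002]
force: [-3.4, -7.3, 4.0]
finger_gap: 42.8
```

```bash
python3 look.py 5; python3 meas.py 5 285 | tail -1
```

```text
5.6833 [608.78234731  23.1032675   69.67834471] [ 0.8387004   0.54458806 -0.00130526  0.00194402] [-4.99197356 -7.02498588  4.86126054] 42.766612565605804
jig x,y -0.2528611655077384 268.28201950598526
stripe median y 283.5
```

View pics/scene5z.png

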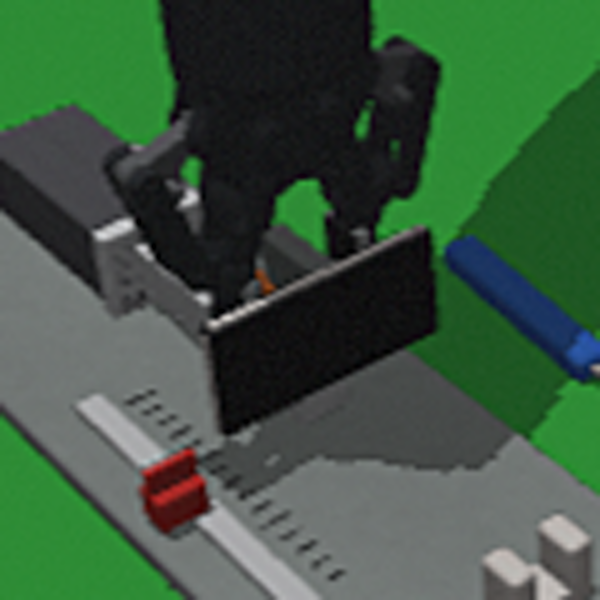

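Emit:
carry_out([
  [[0.3, 0, 0, 0, 0, 0, 0.46], [0.3, 0, 0, 0, 0, 0, 0.43], [0.3, 0, 0, 0, 0, 0, 0.4], [0.3, 0, 0, 0, 0, 0, 0.38], [0.3, 0, 0, 0, 0, 0, 0.36]],
])

```text
time: 6.1
ee_pos: [608.6, 23.2, 69.6]
eef_rot: [0.839, 0.544, -0.002, 0.002]
force: [-4.3, -8.2, 4.6]
finger_gap: 30.8
```

Emit:
carry_out([
  [[0, 0, 0, 0, 0, 0, 0.34], [0, 0, 0, 0, 0, 0, 0.32], [0, 0, 0, 0, 0, 0, 0.3], [0, 0, 0, 0, 0, 0, 0.28], [0, 0, 0, 0, 0, 0, 0.26]],
])

```text
time: 6.52
ee_pos: [607.7, 23.6, 69.7]
eef_rot: [0.839, 0.545, -0.002, 0.001]
force: [-6.6, -6.8, 7.1]
finger_gap: 27.4
```

Emit:
carry_out([
  [[0, 0, 0, 0, 0, 0, 0.22], [0, 0, 0, 0, 0, 0, 0.15], [0, 0, 0, 0, 0, 0, 0.1], [0, 0, 0, 0, 0, 0, 0], [0, 0, 0, 0, 0, 0, 0]],
])

```text
time: 6.93
ee_pos: [607.7, 23.6, 69.7]
eef_rot: [0.839, 0.545, -0.002, 0.001]
force: [-6.1, -6.6, 7.1]
finger_gap: 27.3
```

```bash
python3 look.py 6; python3 meas.py 6 285
```

```text
7.0333 [607.78739685  23.59398723  69.7484802 ] [ 0.83861607  0.54471757 -0.00208476  0.00122775] [-7.16203225 -7.61559008  7.51377047] 27.245878814028814
jig x,y -1.3614780948125826 268.32658744484417
fin [83.9 81.9 79.7 77.6 75.3 73.1 70.9 68.6 66.5] [285.1 285.3 285.2 285.4 285.2 285.1 285.3 285.  285.3] 285.2235879472818
[[-46.  -42.  -38.  -34.  -30.  -26.  -22.  -18.  -14.  -10.   -6.   -2.
    2.    6.   10.   14.   18.   22.   26.   30.   34.   38.   42.   46. ]
 [279.5 282.  282.5 283.  283.  283.5 283.5 283.5 284.  283.5 284.  283.
  283.  283.  283.  283.5 283.5 283.5 283.5 283.5 283.5 283.5 283.  282.5]
 [106.5 122.  119.2 113.6 114.6 101.2 115.6 120.6 118.7 116.4 105.9 104.7
  117.  113.  109.2 103.7 106.6 116.3 197.9 188.6 182.6 162.9 178.4 196. ]
 [ -1.9   9.3  10.4   9.2  10.2   9.7  10.2  10.3  -2.4   8.3  10.8  10.1
   14.2  12.1  13.1  10.7   8.7   9.2  -1.8   0.4   9.4   7.7   8.5   9.7]]
stripe median y 283.5
```

View pics/scene6z.png

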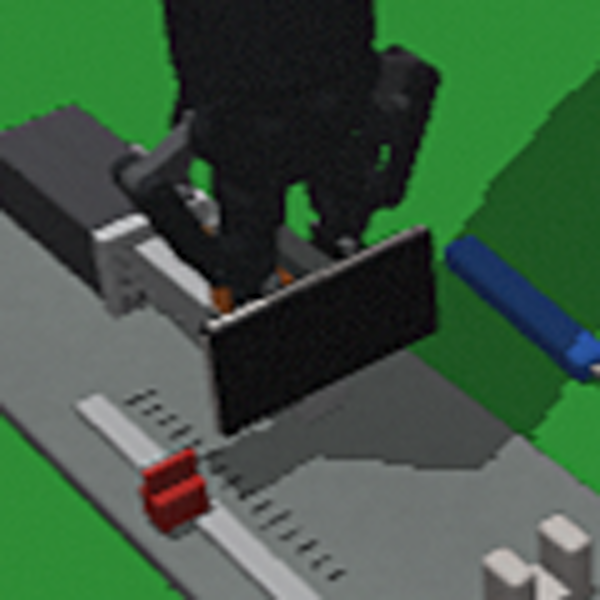

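Run:
```python
from h import *
np.set_printoptions(precision=0,suppress=True)
ex=np.array([.914,-.406,0]);ey=np.array([.406,.914,0])
I=284.6
c=cv2.imread("pics/scene6.png")[185:225,240:285]
f=14;b=cv2.resize(c,None,fx=f,fy=f,interpolation=cv2.INTER_CUBIC)
for p in [(4,46,87),(14,46,87),(14,46,53),(4,0,87),(14,0,87),(9,0,90)]:
    q=(proj("scene",(547.3+p[0])*ex+(I-56+p[1])*ey+np.array([0,0,p[2]]))-[240,185]+.5)*f
    print(p,q)
    cv2.circle(b,tuple(int(v) for v in q),4,(255,0,255),1)
for p in [(-14,-5,88),(-2,-5,88),(-14,-47,88),(-2,-47,88)]:
    q=(proj("scene",(547.3+p[0])*ex+(I+p[1])*ey+np.array([0,0,p[2]]))-[240,185]+.5)*f
    cv2.circle(b,tuple(int(v) for v in q),4,(255,255,0),1)
cv2.imwrite("pics/lev6.png",b)
```

```text
(4, 46, 87) [412. 302.]
(14, 46, 87) [351. 330.]
(14, 46, 53) [375. 526.]
(4, 0, 87) [229. 161.]
(14, 0, 87) [169. 187.]
(9, 0, 90) [197. 157.]
```

View pics/lev6.png

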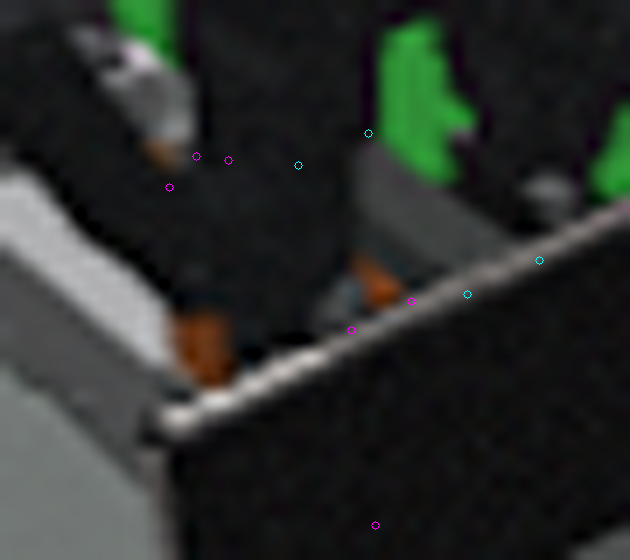

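Emit:
carry_out([
  [[0.4, 0, 0, 0, 0, 0, 0], [0.4, 0, 0, 0, 0, 0, 0], [0.4, 0, 0, 0, 0, 0, 0], [0.4, 0, 0, 0, 0, 0, 0], [0.4, 0, 0, 0, 0, 0, 0]],
])

```text
time: 7.45
ee_pos: [607.9, 23.9, 69.7]
eef_rot: [0.839, 0.545, -0.002, 0.001]
force: [-6.5, -7.2, 7.3]
finger_gap: 27.5
```

Emit:
carry_out([
  [[0, 0, 0, 0, 0, 0, 0], [0, 0, 0, 0, 0, 0, 0], [0, 0, 0, 0, 0, 0, 0], [0, 0, 0, 0, 0, 0, 0], [0, 0, 0, 0, 0, 0, 0]],
])

```text
time: 7.87
ee_pos: [607.9, 23.8, 69.7]
eef_rot: [0.839, 0.545, -0.002, 0.001]
force: [-7.0, -7.7, 7.2]
finger_gap: 27.3
```

```bash
python3 look.py 7; python3 meas.py 7 285
```

```text
7.9667 [607.88558769  23.85836707  69.71612534] [ 0.83863936  0.54468122 -0.00219283  0.00125811] [-6.17132044 -5.52985063  7.33330506] 27.300044242431575
jig x,y -1.3790698840870164 268.60809610689694
fin [84.  81.9 79.7 77.5 75.3 73.1 70.9 68.6 66.5] [285.2 285.4 285.3 285.3 285.2 285.2 285.2 285.  285.2] 285.2229713713979
[[-46.  -42.  -38.  -34.  -30.  -26.  -22.  -18.  -14.  -10.   -6.   -2.
    2.    6.   10.   14.   18.   22.   26.   30.   34.   38.   42.   46. ]
 [284.  279.  273.  282.  283.5 283.  283.5 283.5 284.  284.  284.  284.
  284.  283.5 283.  283.5 283.  283.5 283.5 283.5 284.  283.5 284.  284. ]
 [112.7 104.2 105.1 120.3 111.4 118.1 113.6 120.2 117.7 113.1 105.4 103.9
  107.4 128.  106.6 105.4 116.  116.7 199.3 190.3 177.7 170.2 159.8 156.6]
 [ -1.1   4.3  11.3   8.9  11.8   7.5  14.8  10.4  -3.1  10.2   8.7  12.5
   10.9  13.2   9.3  11.9   9.7  13.6   1.9 -10.  -11.4   7.1  10.2  14.1]]
stripe median y 283.5
```

View pics/scene7.png

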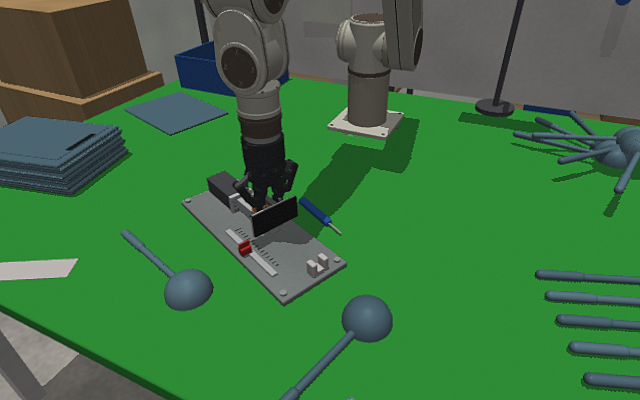

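The scene view shows the plate at (275,215) beside the red pointer at (245,248). The ladles and knife haven't moved. The two views differ slightly on the fin position (284.6 against about 285), so I'll nudge the leg by 0.3 mm to split the difference and then hand in.

Emit:
carry_out([
  [[0.3, 0, 0, 0, 0, 0, 0], [0.3, 0, 0, 0, 0, 0, 0], [0.3, 0, 0, 0, 0, 0, 0], [0.3, 0, 0, 0, 0, 0, 0], [0.3, 0, 0, 0, 0, 0, 0]],
])

```text
time: 8.38
ee_pos: [608.0, 24.1, 69.7]
eef_rot: [0.839, 0.545, -0.002, 0.001]
force: [-6.4, -7.2, 6.8]
finger_gap: 27.1
```

```bash
python3 look.py 8; python3 meas.py 8 285 |tail -1; python3 -c "
from cell import workorder
print(workorder.finish_job())"
```

```text
8.4833 [607.9729921   24.11665125  69.71213844] [ 0.83861892  0.54471255 -0.00222239  0.00126351] [-8.04664919 -6.98611081  7.05903432] 27.208670359028343
jig x,y -1.4040456331727 268.8796540371871
stripe median y 284.0
the job is handed in; nothing more can be done
None
```

I pushed the leg out about 55.2 mm with the open fingers, then closed the lever step by step with the grip set to 22 N. I handed the job in at about 8.5 s with the arm still holding the leg and the lever squeezed.

**Leg at the pointer:** before the push, the top view put the white line 54.9 mm short of the pointer. The scene view tracked the line moving 55.2 mm, and the arm's position agrees: line at about 284.9, pointer at 284.6 (top) to 285.2 (scene).

**Disagreement:** compared directly in the scene view, the line still reads about 1.2 mm short of the pointer. I put this down to calibration at the height of the line, because the top view and arm position agree, but I could not confirm it. The arm hid the pointer from the top camera at the end.

**Lever shut:** the finger opening reads 27.2 mm, against 28 mm over the shut lever and rib. In the last close look, before the two final nudges (0.7 mm in all), the lever's free end was where it should be when shut. I could only see part of it past the finger.

**Forces and surroundings:** the outside force on the tool was about 13 N in total, of which about 10 N was the spring pushing back. I did not measure the force on the lever itself. The pointer reads the same as at the start, and the ladles and knife look unmoved.

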